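Ready the slicer: scrape the bed, set the thickness from the low side

TASK

Get the kitchen slicer ready: lift the blue scraper block out of its rack by its two ends, stand it on the open counter and let go, then take it again by its flat faces and with it push all the chips off the slicer's bed into the catch tray, keeping the gripper off the chips, and stand the block back upright on the counter. Then set the thickness: the slide has slack, so draw the pointer back by at least two scale divisions below the red mark, bring it up to the mark moving only towards the catch-tray end so that the slack is taken up, and leave it there. Leave the snack box, spoon, mug and jar where they are.

Things in the scene. Friction and masses are not known exactly. Their poses are not given: they have to be found in the camera images.
- slicer: White kitchen slicer fixed to the counter, 255 mm long (its y) by 165 mm wide (its x). Origin on the counter under its middle; z up; +y points to the catch-tray end. The strip at x -85 to -11 mm, 40 mm high, carries the thickness slide and its scale (black lines every 10 mm along y); beyond it (+x) lie the bed and the catch tray.
- bed_end (a point): Middle of the end edge of the slicer's steel-topped bed where it meets the catch tray, on the bed's surface: slicer x = +34, y = +45 mm, 40 mm above the counter. The flat bed runs from here 170 mm towards slicer -y and is 76 mm wide; both ends are open; along both sides green rims 6 mm thick stand 24 mm above it.
- tray_center (a point): Middle of the catch tray's floor, 5 mm above the counter. The open tray reaches 40 mm either way along the slicer's y (it begins right under the bed's end edge) and 38 mm either way along x; outer rim 35 mm above the counter.
- block_center (a point): Centre of the blue scraper block (loose, about 0.12 kg): a plain upright block 60 mm wide (its x), 26 mm thick (its y), 75 mm tall (z); the point is half-way up. The two ends are the faces across x; the flat faces are those across y. It starts upright in the rack.
- rack: Fixed steel rack that holds the block. Origin on the counter under its middle. Floor 4 mm thick; two upright walls, 50 mm long (x), 6 mm thick, inner faces at y = +-15 mm, tops 66 mm above the counter, cover the block's flat faces, so it can only be taken by its ends, which stand 5 mm out of the rack on either side, and be lifted straight up at least 70 mm.
- chip0_center (a point): Centre of the first orange chip, a loose disc 24 mm across and 9 mm thick, 12 g, starting flat on the bed.
- chip1_center (a point): Centre of the second orange chip, same size.
- chip2_center (a point): Centre of the yellow chip, same size.
- grip (a point): Centre of the orange upright tab that moves the thickness slide along the slicer's y: 28 mm (slicer x) by 14 mm (slicer y), 49 to 91 mm above the counter; this point is at 71 mm. It has 10 mm of free play on the carriage below it: only when the play is used up does the carriage follow, with about 3 N of friction; both stay where they are left.
- pointer_tip (a point): Tip of the black pointer, over the scale, 45 mm above the counter: it shows the setting. It belongs to the grey carriage (34 by 36 mm, 41 to 52 mm above the counter) just below the orange tab.
- mark_line (a point): Middle of the red line on the scale that marks the wanted thickness, 42 mm above the counter. It cannot be touched.
- pointer (a joint): Setting of the pointer along the slicer's y, in m, 0 to 0.15, growing towards the catch-tray end: the pointer is at slicer y = -80 mm plus this value. It starts beyond the mark (too high).
- mark (a joint): Place of the red mark on the same scale as pointer, in m; the pointer is on the mark when the two are equal.
- slack (a joint): Place of the tab in its free play on the carriage, in m: -0.005 (against the stop that pulls the pointer back) to +0.005 (against the stop that pushes it towards the catch tray, slack taken up).
- snack_box: Green snap-lid snack box, 104 x 79 x 52 mm high, on the counter at the back right; bystander.
- spoon: Red plastic spoon, 180 mm long, lying on the counter behind the slicer; bystander.
- mug: Blue mug, 76 mm across, 90 mm high, on the counter at the left; bystander, origin under its centre.
- jar: Spice jar, 60 mm across, 100 mm high, on the counter at the left; bystander, origin under its centre.
Mind the look-alikes: they are no part of the job. Of the things that look like the part that bears block_center, take the one that is farthest from the robot's base at the start.

How it is judged:
On the way, in this order (a step that is already met when the one before it is completed fails the run):
1. the block stands upright on the counter, out of its rack and let go (height (world z) of block_center below 0.0405 m and angle between block_center's own z axis and vertical below 0.1 rad and horizontal distance between block_center and rack above 0.05 m and linear speed of block below 0.02 m/s and contact force between the fingers and block below 0.1 N), for 0.2 s.
2. all three chips lie in the catch tray (y of chip0_center in the frame of slicer between 0.045 and 0.128 m and x of chip0_center in the frame of slicer between -0.012 and 0.076 m and z of each of chip0_center, chip1_center, chip2_center in the frame of slicer below 0.036 m and y of chip1_center in the frame of slicer between 0.045 and 0.128 m and x of chip1_center in the frame of slicer between -0.012 and 0.076 m and y of chip2_center in the frame of slicer between 0.045 and 0.128 m and x of chip2_center in the frame of slicer between -0.012 and 0.076 m), for 0.2 s.
3. the pointer is drawn back at least 15 mm below the red mark (y of pointer_tip in the frame of mark_line below -0.015 m), for 0.1 s.
At the end, for the whole second after the job is handed in: All three chips lie in the catch tray; the block stands upright on the counter, more than 50 mm from the rack's middle, released and at rest; the pointer rests within 3 mm of the red mark with the tab's slack taken up towards the catch tray (slack joint above 3 mm) (all of step 1 and all of step 2 and y of pointer_tip in the frame of mark_line between -0.003 and 0.003 m and value of joint slack above 0.003 m and velocity of joint pointer between -0.005 and 0.005 m/s); the robot touches nothing.
It fails at once if a bystander is moved more than 30 mm (distance of any of snack_box, spoon, mug, jar from where it was at the start of the episode above 0.03 m).
It fails at once if the gripper or arm touches a chip (contact force between any of the fingers, the arm and chip0 above 0.5 N or contact force between any of the fingers, the arm and chip1 above 0.5 N or contact force between any of the fingers, the arm and chip2 above 0.5 N).
It also fails if it takes over 72 s, if anything falls off the work surface, if the arm or the gripper's body presses on something with over 40 N, if the wrist force passes 120 N, or if a joint passes its speed limit or range.

ROBOT

A 6-joint arm with a two-finger parallel gripper is mounted at the origin on the work surface. World frame = base frame: x ahead of the robot, y to its left, z up, the work surface at z = 0. Lengths are in m, angles in rad, forces in N, time in s.
With the tool pointing down it reaches from about 0.25 to 0.725 m from the base axis. Payload 9.7 kg.
Tool frame: the origin (TCP) lies where the fingers leave the gripper's body, on its centre line; the fingertips stand 73 mm ahead of it and the grasp point (between the pads) lies 54 mm ahead of it; z points along the fingers, y is the line along which they close (so a half turn about z gives the same grasp; the last joint's range is limited). The gripper opens to 85 mm and grips with 20 to 120 N. Pads are 22 mm wide; open, the fingers measure 114 mm over their backs; the gripper's body (76 mm by 85 mm) begins 54 mm behind the grasp point. The pads swing forward as they close: fully open they stand 13 mm farther back than shut.
Start: joints at [1.112, 0.087, 0.176, 1.66, 0, 1.571], TCP at [0.244, 0.493, 0.304] pointing down, gripper open.
Joint ranges: [-3.13, 3.13], [-0.85, 1.81], [-1.15, 1.24], [-2.2, 2.28], [-1.44, 1.52], [-3.14, 3.14]. Speed limits (rad/s): [2.22, 2.22, 2.57, 3.14, 3.14, 3.14].

INTERFACE

Orientations are given as a unit quaternion [w, x, y, z].
In Python, from cell import sense, grab_frame, job_done, boxes_of, masks_of, landmark_of gives the robot as it stands.
- The arm moves only by the shell command python3 -m handwheel 'ROWS' [FORCE]. ROWS is JSON, a list that holds one entry, the list of rows, each a list of 7 numbers: the shift along the tool's x, y, z in cm, then the turn, a rotation vector about the tool's x, y, z in degrees, then the finger opening in cm, from 0 to 8.54. A call has 1 to 5 rows; each row is the pose to reach, as a shift and turn from the pose commanded when the call began, along the tool's axes at that moment; what a row does not reach only later rows make up. A row lasts 1/8 s, in which the tool goes at most 62.5 mm and 10.7 degrees, less where a joint would pass 70% of its speed; a pose out of reach is approached as far as the arm can. A call with a gripper value outside its range is refused whole. The fingers move at their own pace and stop on an object; FORCE is the grip in N (left out, the last holds). Time passes only in rows, so rows that repeat a pose let the fingers close. It gives the time, the measured TCP pose, the force, the opening and the grip force at its end, in the units of the state.
- sense(): the state, without advancing time (a new reading comes with each control period).
- grab_frame(name): name is "scene" or "top" or "wrist"; returns a dict with "color" (384x512x3 uint8, blue, green, red), "mtx" (3x3 intrinsics, pixels), "camera_from_world" (4x4, takes a point from world to camera coordinates). Camera axes: x right, y up, looking along -z (the intrinsics and any distortion apply to the point x, -y, -z); pixel columns grow to the right and rows downward; lengths in m; the calibration is good to about 2 mm. A picture is of the moment at which its call begins. There is no depth.
- job_done(): hands the job in; it is judged then, once.
Trained networks look in the newest picture that a camera, given by its name, has taken for a name from the list of things; names that differ only in an ending like _2 or _b are one class to them, and where a whole thing is asked for, a point or a joint stands for the part that bears it (a point fixed in the world has none). Each returns a list of dicts, best first, with "confidence" (0 to 1); they miss things now and then, are a little off and sometimes report something else, mostly with a low value. They report only what shows in the picture. A call takes as long as a camera call. They do not tell look-alikes from the thing itself.
- boxes_of(label, camera): "box" ([left, top, width, height] in pixels, round what is visible of it).
- masks_of(label, camera): "pixels" (384x512 bool, what is visible of it) and "box" ([left, top, width, height] in pixels, round what is visible of it).
- landmark_of(label, camera): "position" ([column, row] in pixels: a listed point, or the origin of a listed thing).
The state is a dict: "time": time; "qpos": joint angles; "qvel": joint speeds; "joint_efforts": joint torques, N m; "ee_pos": TCP position; "ee_rot": TCP orientation; "contact_force": force on the tool from outside, world axes, zero at the start; "moment": the same for the moment, N m; "grip_width": finger opening in m; "gripper_force": force on a finger pad.
Only numpy, scipy, OpenCV 4.12 (cv2) and the standard library are available. Lean on these libraries where they do the work, as an engineer would, in place of code of your own. Each camera call takes 0.05 s, during which the arm holds its last target. There are 200 camera calls.

## Working session

There is one attempt and no reset: what is moved stays moved. The work goes in short steps, Python scripts to look and compute and a shell command to move; the robot and the scene stay as the last step left them, time stands still between calls to the robot, and variables do not carry over. Pictures are saved under pics/ and viewed, at most 10 in all, crops included, and the job is handed in when it is done.

```bash
mkdir -p pics; ls
cat > h.py <<'E'
import numpy as np, cv2
from cell import *
from scipy.spatial.transform import Rotation as R
def proj(f,P):
    P=np.atleast_2d(P); c=(f["camera_from_world"]@np.c_[P,np.ones(len(P))].T).T[:,:3]
    q=np.c_[c[:,0],-c[:,1],-c[:,2]]; u=(f["mtx"]@q.T).T
    return u[:,:2]/u[:,2:]
def ray(f,px):
    M=f["camera_from_world"]; d=np.linalg.inv(f["mtx"])@np.array([px[0],px[1],1.])
    d=np.array([d[0],-d[1],-d[2]]); Rm=M[:3,:3]
    return -Rm.T@M[:3,3], Rm.T@d
def atz(f,px,z):
    o,d=ray(f,px); return o+d*(z-o[2])/d[2]
def Rt(s):
    w,x,y,z=s["ee_rot"]; return R.from_quat([x,y,z,w])
E
python3 - <<'E'
from h import *
s=sense(); print(s)
a=[]
for n in ["scene","top"]:
    f=grab_frame(n); cv2.imwrite(f"pics/{n}0.png",f["color"]); print(n,f["mtx"].tolist(),np.round(np.linalg.inv(f["camera_from_world"]),3).tolist())
    for l,z in [("slicer",0),("bed_end",.04),("tray_center",.005),("block_center",.0415),("rack",0),("chip0_center",.0445),("chip1_center",.0445),("chip2_center",.0445),("grip",.071),("pointer_tip",.045),("mark_line",.042),("mug",0),("jar",0),("snack_box",0),("spoon",0)]:
        for r in landmark_of(l,n)[:3]: print(l,np.round(r["confidence"],2),np.round(r["position"]),np.round(atz(f,r["position"],z),3))
E
```

```text
pics
{'time': 0.0, 'qpos': array([1.11199849e+00, 8.74622672e-02, 1.75149736e-01, 1.65978870e+00,
       3.32121324e-05, 1.57076360e+00]), 'qvel': array([ 1.04017718e-03, -6.05369473e-04, -1.21657381e-04,  2.76753835e-04,
       -1.41111778e-03, -2.12688171e-05]), 'joint_efforts': array([-3.83656428e-03, -5.20388174e+01,  4.64803541e+01,  1.59729598e-02,
       -4.35627010e-05, -8.26221822e-06]), 'ee_pos': array([0.24351753, 0.49301389, 0.3031898 ]), 'ee_rot': array([-1.64543716e-04,  2.27376254e-01,  9.73806764e-01, -6.31580356e-04]), 'contact_force': array([-0.0046641 ,  0.50326331, -0.03682747]), 'moment': array([0.02116619, 0.04226281, 0.01020836]), 'gripper_force': 0.0, 'grip_width': 0.085152296524591}
scene [[488.2188332645928, 0.0, 258.9595491745328], [0.0, 488.2188332645928, 192.48048796542895], [0.0, 0.0, 1.0]] [[0.55, -0.674, 0.493, 1.136], [0.835, 0.452, -0.314, -0.372], [-0.011, 0.584, 0.812, 1.079], [0.0, 0.0, 0.0, 1.0]]
slicer 0.68 [299. 205.] [0.575 0.111 0.   ]
slicer 0.38 [292. 210.] [0.579 0.087 0.   ]
bed_end 0.83 [318. 202.] [0.616 0.139 0.04 ]
tray_center 0.57 [3
[... 1462 characters left out ...]
-0.343  0.042]
block_center 0.83 [387. 254.] [ 0.354 -0.344  0.042]
rack 0.74 [380. 208.] [ 0.478 -0.34   0.   ]
rack 0.46 [132. 132.] [0.683 0.361 0.   ]
chip0_center 0.55 [230. 167.] [0.58  0.08  0.044]
chip1_center 0.41 [236. 156.] [0.609 0.064 0.044]
chip2_center 0.39 [222. 158.] [0.605 0.101 0.044]
grip 0.54 [199. 172.] [0.559 0.158 0.071]
pointer_tip 0.62 [195. 188.] [0.521 0.171 0.045]
mug 0.84 [134. 201.] [0.486 0.344 0.   ]
jar 0.84 [134. 129.] [0.691 0.357 0.   ]
jar 0.67 [197. 176.] [0.559 0.175 0.   ]
snack_box 0.68 [384. 123.] [ 0.726 -0.358  0.   ]
spoon 0.73 [269. 107.] [ 0.766 -0.026  0.   ]
spoon 0.64 [234. 156.] [0.619 0.072 0.   ]
spoon 0.34 [196. 173.] [0.57  0.178 0.   ]
```

```bash
python3 -c "
import cv2
a=cv2.imread('pics/top0.png');cv2.imwrite('pics/t1.png',cv2.resize(a[90:310,110:420],None,fx=2.55,fy=2.55,interpolation=cv2.INTER_CUBIC))
a=cv2.imread('pics/scene0.png');cv2.imwrite('pics/s1.png',cv2.resize(a,(800,600),interpolation=cv2.INTER_CUBIC))"
```

```text
(no output)
```

View pics/t1.png

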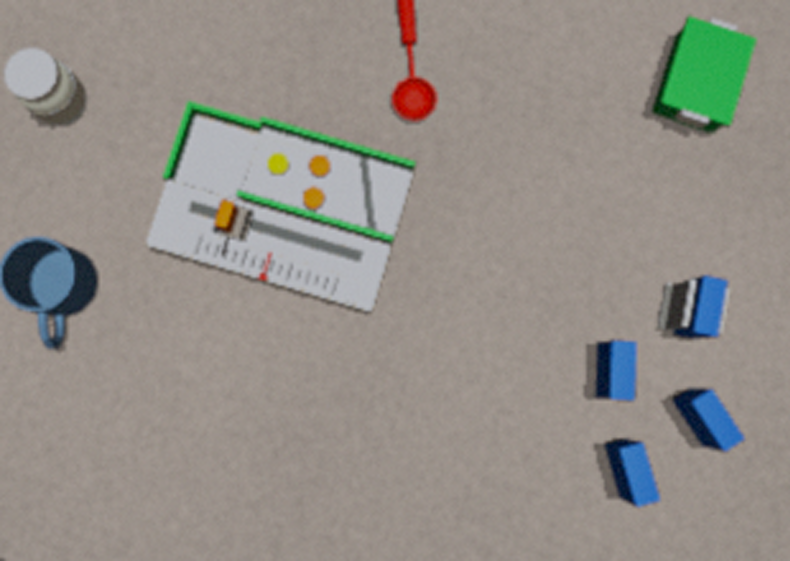

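View pics/s1.png

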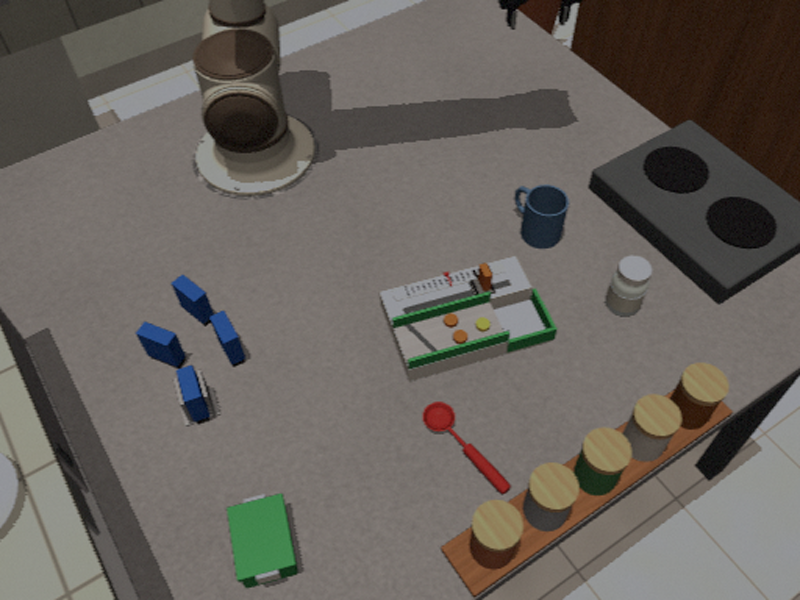

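The top view shows the slicer (centre about column 223, row 172) with its tray towards world +y and three chips on the bed. The tab is to the left of the red mark. The racked block is at about (386, 210), with three decoys nearer the base. The scene view agrees.

```bash
cat >> h.py <<'E'
def slicer_w(p,P):
    P=np.atleast_2d(P)/1000; c,s=np.cos(p[2]),np.sin(p[2])
    return np.c_[p[0]+c*P[:,0]-s*P[:,1],p[1]+s*P[:,0]+c*P[:,1],P[:,2]]
def show(goal,yaw_y,z_grasp,s=None):
    """shift cm/turn deg from now to grasp point goal xy, height z, tool y along world angle yaw_y(deg), pointing down"""
    s=s or sense(); r=Rt(s); d=np.array([goal[0],goal[1],z_grasp+.054])-s["ee_pos"]
    best=None
    for k in (0,180):
        a=np.radians(yaw_y+k); y=np.array([np.cos(a),np.sin(a),0]); z=np.array([0,0,-1.]); x=np.cross(y,z)
        rv=np.degrees((r.inv()*R.from_matrix(np.c_[x,y,z])).as_rotvec())
        if best is None or np.linalg.norm(rv)<np.linalg.norm(best): best=rv
    print("shift cm",np.round(r.inv().apply(d)*100,2),"turn",np.round(best,1),"q6",s["qpos"][5].round(2))
E
python3 - <<'E'
from h import *
from scipy.optimize import least_squares
ft,fs=grab_frame("top"),grab_frame("scene")
T=lambda u,v:(u/2.55+110,v/2.55+90); S=lambda u,v:(u/1.5625,v/1.5625)
obs=[(ft,T(372,312),(-85,-127.5,40)),(ft,T(148,243),(-85,127.5,40)),(ft,T(414,163),(78,-125,64)),(ft,T(393,241),(-7,-125,64)),
(ft,T(190,104),(78,125,35)),(fs,S(381,290),(-85,-127.5,40)),(fs,S(519,260),(-85,127.5,40)),(ft,(208,153),(34,45,40)),(fs,(318,202),(34,45,40)),(ft,(198,149),(34,85,5)),(fs,(337,205),(34,85,5)),(ft,(223,172),(0,0,0)),(fs,(299,205),(0,0,0))]
res=lambda p:np.concatenate([(proj(f,slicer_w(p,l))[0]-px) for f,px,l in obs])
r=least_squares(res,[.57,.1,-.3],loss="soft_l1"); print(r.x,np.degrees(r.x[2])); print(res(r.x).reshape(-1,2).round(1).tolist())
p=r.x;c,s_=np.cos(p[2]),np.sin(p[2])
def loc(w): d=w[:2]-p[:2]; return np.round([1000*(c*d[0]+s_*d[1]),1000*(-s_*d[0]+c*d[1])],1)
for n,q,z in [("yel",T(278,163),.049),("or1",T(320,165),.049),("or2",T(313,198),.049),("mark",T(266,262),.042),("ptip",T(225,252),.045),("tabtop",T(226,205),.091)]: print(n,loc(atz(ft,q,z)))
for u,v in [(697,278),(727,280),(718,336),(690,333)]: print("blk",atz(ft,T(u,v),.079).round(3))
show((.473,-.343),82,.2); show((.473,-.343),-8,.2)
s=sense(); print(Rt(s).as_matrix().round(2).tolist())
E
```

```text
[ 0.57402532  0.10645025 -0.27690364] -15.865409698946637
[[-0.1, 0.4], [-3.2, -0.1], [0.4, -0.5], [-0.5, -0.9], [0.7, -1.3], [-2.0, -1.4], [-1.2, -5.3], [-0.1, -0.5], [0.9, 0.8], [-2.2, 2.1], [-5.1, 1.4], [-1.9, -0.5], [-1.8, 0.6]]
yel [37.4 13.5]
or1 [ 48.4 -29.5]
or2 [ 12.4 -33.1]
mark [-66.1  -5.6]
ptip [-68.7  38.2]
tabtop [-26.7  43.9]
blk [ 0.497 -0.324  0.079]
blk [ 0.495 -0.354  0.079]
blk [ 0.438 -0.344  0.079]
blk [ 0.441 -0.315  0.079]
shift cm [-57.6  -64.8    4.99] turn [  0.    0.  -18.3] q6 1.57
shift cm [-57.6  -64.8    4.99] turn [ 0.  -0.  71.7] q6 1.57
[[-0.9, 0.44, 0.0], [0.44, 0.9, 0.0], [-0.0, 0.0, -1.0]]
```

```bash
python3 -m handwheel '[[[-4,-4.4,0,0,0,10,8.5],[-8,-8.8,0,0,0,20,8.5],[-12,-13.2,0,0,0,30,8.5],[-16,-17.6,0,0,0,40,8.5],[-20,-22,0,0,0,50,8.5]]]'
python3 -m handwheel '[[[-5.7,0.1,0,0,0,5,8.5],[-11.4,0.3,0,0,0,10,8.5],[-17.1,0.4,0,0,0,15,8.5],[-22.8,0.5,0,0,0,20.7,8.5],[-28.5,0.6,0,0,0,20.7,8.5]]]'
python3 -c "
from h import *
show((.470,-.338),-9,.2)"
```

```text
time: 2.33
ee_pos: [0.3255, 0.2056, 0.304]
ee_rot: [0.0, 0.62, 0.785, 0.0]
contact_force: [0.4, -0.2, 0.7]
grip_width: 0.085
gripper_force: 0.0
time: 2.95
ee_pos: [0.3989, -0.0702, 0.3042]
ee_rot: [0.0, 0.749, 0.662, 0.0]
contact_force: [1.4, 1.6, 0.2]
grip_width: 0.0849
gripper_force: 0.0
shift cm [-25.7   10.35   5.03] turn [ 0.1 -0.   1.9] q6 1.52
```

```bash
python3 -m handwheel '[[[-5.3,2.1,1,0,0,1,8.5],[-10.5,4.2,2,0,0,1.9,8.5],[-16,6.4,3,0,0,1.9,8.5],[-21,8.4,4,0,0,1.9,8.5],[-25.7,10.4,4,0,0,1.9,8.5]]]'
python3 -m handwheel '[[[0,0,0,0,0,0,8.5]]]'
python3 - <<'E'
from h import *
f=grab_frame("wrist"); cv2.imwrite("pics/w1.png",f["color"]); print(sense()["ee_pos"])
for l,z in [("block_center",.0415),("rack",0)]:
  for r in landmark_of(l,"wrist")[:3]: print(l,r["confidence"],r["position"],atz(f,r["position"],z))
for m in masks_of("block_center","wrist")[:3]:print(m["confidence"],m["box"])
E
```

```text
time: 3.58
ee_pos: [0.4707, -0.3378, 0.2629]
ee_rot: [-0.001, 0.76, 0.65, -0.0]
contact_force: [0.4, 0.4, 0.7]
grip_width: 0.0852
gripper_force: 0.0
time: 3.7
ee_pos: [0.4709, -0.3386, 0.262]
ee_rot: [-0.001, 0.761, 0.649, -0.0]
contact_force: [-0.9, 0.9, 0.0]
grip_width: 0.0848
gripper_force: 0.0
[ 0.47070804 -0.33706633  0.26277063]
block_center 0.86 [161.4, 194.5] [ 0.3607447  -0.34257485  0.0415    ]
block_center 0.75 [254.6, 173.7] [ 0.46960304 -0.33521375  0.0415    ]
block_center 0.7 [182.4, 102.3] [ 0.40756252 -0.24853875  0.0415    ]
rack 0.73 [254.2, 170.8] [ 0.46789345 -0.34059707  0.        ]
0.88 [137.6, 80.2, 77.7, 41.4]
0.83 [36.2, 111.7, 98.2, 50.4]
0.69 [225.8, 165.2, 62.7, 29.9]
```

View pics/w1.png

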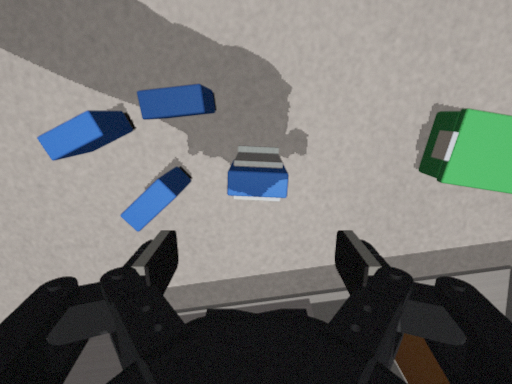

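The block in the rack is at about (257, 181) in the wrist view. It is nearly aligned with the finger line and the ends are clear.

Run:
```python
from h import *
f=grab_frame("wrist"); im=f["color"].astype(int)[155:210,215:300]
b=(im[...,0]>im[...,2]+50)
print(np.median(im[b],0)); 
for th in (100,130,150):
  m=(b&(im[...,0]>th)).astype(np.uint8)
  pts=cv2.findNonZero(m)
  if pts is None: continue
  q=cv2.boxPoints(cv2.minAreaRect(pts))+[215,155]
  w=np.array([atz(f,x,.079) for x in q]); c=w.mean(0); e=w[1]-w[0]; g=w[2]-w[1]
  print(th,m.sum(),q.round(1).tolist(),c.round(4),[ (np.linalg.norm(v).round(4),np.degrees(np.arctan2(v[1],v[0])).round(1)) for v in (e,g)])
show((.470,-.338),-9,.06)
```

```text
[148.   87.   48.5]
100 1449 [[227.5, 197.7], [228.6, 173.2], [288.1, 175.9], [287.0, 200.4]] [ 0.4724 -0.3379  0.079 ] [(np.float64(0.0252), np.float64(77.0)), (np.float64(0.0584), np.float64(-11.5))]
130 1390 [[227.5, 197.7], [228.6, 174.1], [288.1, 176.9], [287.0, 200.4]] [ 0.4723 -0.3384  0.079 ] [(np.float64(0.0243), np.float64(77.0)), (np.float64(0.0584), np.float64(-11.6))]
150 671 [[227.7, 198.8], [228.3, 176.6], [288.0, 178.0], [287.5, 200.2]] [ 0.4722 -0.3395  0.079 ] [(np.float64(0.023), np.float64(78.2)), (np.float64(0.0587), np.float64(-10.2))]
shift cm [-0.31 -0.04 15.05] turn [0.  0.  0.2] q6 1.11
```

```bash
python3 -c "
from h import *
show((.4724,-.338),-10.5,.058)"
python3 -m handwheel '[[[-0.2,0.2,5,0,0,1.5,8.5],[-0.2,0.2,10,0,0,1.5,8.5],[-0.2,0.2,13,0,0,1.5,8.5],[-0.2,0.2,15.1,0,0,1.5,8.5],[-0.2,0.2,15.1,0,0,1.5,8.5]]]' 25
python3 -m handwheel '[[[0,0,0,0,0,0,5.5],[0,0,0,0,0,0,5.0],[0,0,0,0,0,0,5.0],[0,0,0,0,0,0,5.0],[0,0,0,0,0,0,5.0]]]' 25
```

```text
shift cm [-0.27  0.2  15.25] turn [0.  0.  1.7] q6 1.11
time: 4.58
ee_pos: [0.4719, -0.3368, 0.112]
ee_rot: [-0.001, 0.768, 0.641, -0.0]
contact_force: [0.2, 0.0, 0.2]
grip_width: 0.0854
gripper_force: 0.0
time: 5.2
ee_pos: [0.4731, -0.3384, 0.1147]
ee_rot: [0.001, 0.768, 0.64, 0.0]
contact_force: [-0.9, -0.1, 6.5]
grip_width: 0.0597
gripper_force: 28.2
```

```bash
python3 -m handwheel '[[[0,0,-2.5,0,0,0,5],[0,0,-5,0,0,0,5],[0,0,-8,0,0,0,5],[0,0,-10,0,0,0,5],[0,0,-10,0,0,0,5]]]'
python3 -c "
from h import *
show((.47,-.15),-16,.16)"
```

```text
time: 5.82
ee_pos: [0.4731, -0.3386, 0.2148]
ee_rot: [0.002, 0.768, 0.64, 0.0]
contact_force: [0.3, -0.2, -1.6]
grip_width: 0.0596
gripper_force: 27.7
shift cm [18.5  -3.7   0.04] turn [0.2 0.1 5.6] q6 1.13
```

```bash
python3 -m handwheel '[[[4,-0.8,0,0.1,0,1.5,5],[9,-1.8,0,0.2,0.1,3,5],[14,-2.8,0,0.2,0.1,5.6,5],[18.5,-3.7,0,0.2,0.1,5.6,5],[18.5,-3.7,0,0.2,0.1,5.6,5]]]'
python3 -m handwheel '[[[0,0,3,0,0,0,5],[0,0,6,0,0,0,5],[0,0,9,0,0,0,5],[0,0,10,0,0,0,5],[0,0,10,0,0,0,5]]]'
```

```text
time: 6.45
ee_pos: [0.4691, -0.1472, 0.2121]
ee_rot: [-0.002, 0.798, 0.603, -0.001]
contact_force: [-0.0, -0.4, -1.1]
grip_width: 0.0597
gripper_force: 27.8
time: 7.08
ee_pos: [0.4689, -0.1497, 0.1126]
ee_rot: [-0.002, 0.799, 0.602, -0.001]
contact_force: [-0.3, 0.6, -1.8]
grip_width: 0.0594
gripper_force: 28.1
```

```bash
python3 -m handwheel '[[[0,0,0.1,0,0,0,5],[0,0,0.2,0,0,0,5],[0,0,0.2,0,0,0,5]]]'
python3 -m handwheel '[[[0,0,0.1,0,0,0,5],[0,0,0.1,0,0,0,5]]]'
```

```text
time: 7.45
ee_pos: [0.4693, -0.1494, 0.1111]
ee_rot: [-0.002, 0.799, 0.602, -0.0]
contact_force: [-0.3, 0.3, -0.5]
grip_width: 0.0596
gripper_force: 28.1
time: 7.7
ee_pos: [0.4693, -0.1493, 0.1104]
ee_rot: [-0.002, 0.799, 0.602, -0.0]
contact_force: [-2.2, 1.3, 4.3]
grip_width: 0.0598
gripper_force: 28.6
```

Contact with the counter (+4 N), so I'll release, rise and look.

```bash
python3 -m handwheel '[[[0,0,0,0,0,0,8.5],[0,0,0,0,0,0,8.5],[0,0,0,0,0,0,8.5],[0,0,0,0,0,0,8.5],[0,0,0,0,0,0,8.5]]]'
python3 -m handwheel '[[[0,0,-3,0,0,0,8.5],[0,0,-7,0,0,0,8.5],[0,0,-10,0,0,0,8.5],[0,0,-13,0,0,0,8.5],[0,0,-13,0,0,0,8.5]]]'
python3 - <<'E'
from h import *
f=grab_frame("wrist"); cv2.imwrite("pics/w2.png",f["color"])
o=proj(f,[.469,-.149,.075])[0].astype(int);print(o)
x0,y0=o[0]-60,max(o[1]-50,0); im=f["color"].astype(int)[y0:o[1]+50,x0:o[0]+60]
m=((im[...,0]>im[...,2]+50)&(im[...,0]>125)).astype(np.uint8)
q=cv2.boxPoints(cv2.minAreaRect(cv2.findNonZero(m)))+[x0,y0]
w=np.array([atz(f,x,.075) for x in q]); c=w.mean(0)
print(q.tolist(),c,[(np.linalg.norm(v).round(4),np.degrees(np.arctan2(v[1],v[0])).round(1)) for v in (w[1]-w[0],w[2]-w[1])])
show(c,74,.18)
E
```

```text
time: 8.32
ee_pos: [0.4691, -0.1493, 0.1098]
ee_rot: [-0.002, 0.799, 0.602, -0.0]
contact_force: [-0.2, -0.2, -1.0]
grip_width: 0.0848
gripper_force: 0.0
time: 8.95
ee_pos: [0.4703, -0.1499, 0.2422]
ee_rot: [-0.0, 0.799, 0.602, 0.001]
contact_force: [0.6, -0.6, -0.5]
grip_width: 0.0852
gripper_force: 0.0
[254 189]
[[223.0, 200.99999237060547], [223.0, 176.99999237060547], [285.99999237060547, 176.99999237060547], [285.99999237060547, 200.99999237060547]] [ 0.46943016 -0.14887809  0.075     ] [(np.float64(0.0231), np.float64(72.1)), (np.float64(0.0575), np.float64(-16.0))]
shift cm [ 0.07 -0.07  0.66] turn [ -0.   -0.1 -90. ] q6 1.54
```

```bash
python3 -c "
from h import *
show((.56,.06),74,.27)"
```

```text
shift cm [22.66  2.87 -8.31] turn [ -0.   -0.1 -90. ] q6 1.54
```

```bash
python3 -m handwheel '[[[2,0.3,-1,0,0,-10,8.5],[5,0.6,-2,0,0,-20,8.5],[8,0.9,-3,0,0,-30,8.5],[10,1.2,-4,0,0,-40,8.5],[12,1.5,-5,0,0,-50,8.5]]]'
python3 -m handwheel '[[[1.5,2.3,-1,0,0,-10,8.5],[3,4.5,-2,0,0,-20,8.5],[4.5,7,-3,0,0,-30,8.5],[5.8,9,-3.3,0,0,-40,8.5],[5.8,9,-3.3,0,0,-40,8.5]]]'
python3 - <<'E'
from h import *
f=grab_frame("wrist"); cv2.imwrite("pics/w3.png",f["color"]); cv2.imwrite("pics/w3b.png",cv2.resize(f["color"],(800,600),interpolation=cv2.INTER_CUBIC))
p=[ 0.57402532,0.10645025,-0.27690364]
for l in [(-85,-127.5,40),(-85,127.5,40),(78,-125,64),(34,45,40),(78,125,35)]: print(l,proj(f,slicer_w(p,l)).round(1)*1.5625)
for l in ["bed_end","mark_line","pointer_tip","grip","tray_center"]: print(l,[(r["confidence"],np.array(r["position"])*1.5625) for r in landmark_of(l,"wrist")[:2]])
E
```

```text
time: 9.62
ee_pos: [0.5172, -0.0377, 0.2888]
ee_rot: [-0.003, 0.467, 0.884, -0.0]
contact_force: [0.5, -0.3, 0.5]
grip_width: 0.0852
gripper_force: 0.0
time: 10.25
ee_pos: [0.5597, 0.061, 0.3216]
ee_rot: [-0.003, 0.138, 0.99, 0.001]
contact_force: [0.3, -0.4, -0.6]
grip_width: 0.085
gripper_force: 0.0
(-85, -127.5, 40) [[300.625   158.28125]]
(-85, 127.5, 40) [[617.65625 158.4375 ]]
(78, -125, 64) [[309.21875 357.8125 ]]
(34, 45, 40) [[505.15625 300.3125 ]]
(78, 125, 35) [[587.5    344.6875]]
bed_end [(0.65, array([505.78125, 298.90625]))]
mark_line [(0.61, array([449.375, 187.5  ]))]
pointer_tip [(0.7, array([507.34375, 182.1875 ]))]
grip [(0.85, array([519.84375, 231.71875]))]
tray_center [(0.71, array([528.28125, 296.875  ])), (0.4, array([447.65625, 253.125  ]))]
```

View pics/w3b.png

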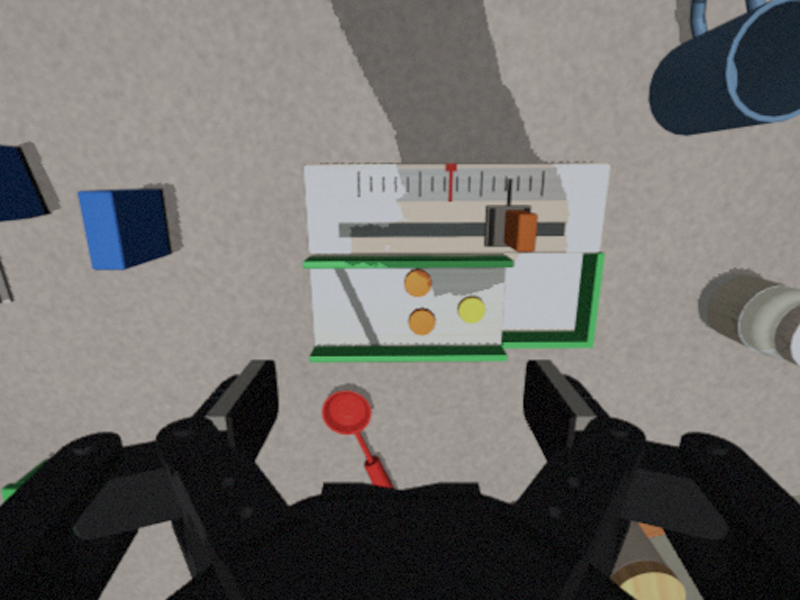

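The wrist view is sharp. The strip corners are at (305,165) and (609,165), the bed end is at about (504,300) and the red mark at column 451. The pointer tip is at column 509 and the scale lines run from 358 to 543.

Run:
```python
from h import *
from scipy.optimize import least_squares
f=grab_frame("wrist"); k=1.5625
obs=[((305,165),(-85,-127.5,40)),((609,165),(-85,127.5,40)),((506,359),(78,45,64)),((311,360),(78,-125,64)),((504,300),(34,45,40)),((358.5,184),(-70,-80,42)),((543,184),(-70,70,42))]
w=np.array([1,1,1,1,1,1,1.])
res=lambda p:np.concatenate([(proj(f,slicer_w(p,l))[0]-np.array(px)/k)*([1,0] if l[0]==-70 else [1,1]) for px,l in obs])
r=least_squares(res,[.574,.106,-.277],loss="soft_l1");p=r.x; print(p.tolist(),np.degrees(p[2])); print((k*res(p)).reshape(-1,2).round(1).tolist())
c,s_=np.cos(p[2]),np.sin(p[2])
def loc(px,z):
    w=atz(f,np.array(px)/k,z); d=w[:2]-p[:2]; return np.round([1000*(c*d[0]+s_*d[1]),1000*(-s_*d[0]+c*d[1])],1)
print("mark",loc((451,190),.042),"ptr",loc((509.5,181),.045),"tab top corners",loc((519,211),.091),loc((537,251),.091),"spoon bowl",loc((347,412),.01), "chips",loc((417,282),.049),loc((422,321),.049),loc((471,309),.049))
np.save("p.npy",p)
sh=lambda l:slicer_w(p,l)[0]
print("block start",sh((34,-150,0)))
show((.4694,-.149),74,.18); show((.4694,-.149),74,.055)
```

```text
[0.5771512153717725, 0.10278685567141414, -0.27679681619317764] -15.859289350527481
[[-5.2, -1.6], [5.9, -2.8], [1.3, 1.5], [-1.7, 1.3], [-0.3, 3.3], [0.4, -0.0], [0.0, -0.0]]
mark [-63.7  -4.8] ptr [-70.6  41.9] tab top corners [-50.3  38.3] [-21.5  53.6] spoon bowl [ 160.2 -102.3] chips [ 12.  -32.4] [ 47.1 -27.8] [36.3 14.6]
block start [ 0.56886566 -0.05079488  0.        ]
shift cm [  2.82 -22.51   8.88] turn [ 0.1 -0.2 -0.1] q6 0.39
shift cm [  2.78 -22.53  21.38] turn [ 0.1 -0.2 -0.1] q6 0.39
```

```bash
python3 -m handwheel '[[[0.6,-5,2,0.1,-0.2,0,8],[1.2,-10,4,0.1,-0.2,0,7],[1.8,-15,6,0.1,-0.2,0,6.5],[2.4,-20,8,0.1,-0.2,0,6.5],[2.8,-22.5,8.8,0.1,-0.2,0,6.5]]]'
python3 -c "
from h import *
show((.4694,-.149),74,.055)"
```

```text
time: 11.22
ee_pos: [0.4686, -0.1506, 0.2338]
ee_rot: [-0.001, 0.141, 0.99, -0.0]
contact_force: [0.4, 0.2, 0.3]
grip_width: 0.0649
gripper_force: 0.0
shift cm [-0.05  0.18 12.48] turn [-0.  -0.1 -0.2] q6 -0.03
```

```bash
python3 -m handwheel '[[[0,0.1,4,0,0,-0.2,6.5],[0,0.1,8,0,0,-0.2,6.5],[0,0.1,11,0,0,-0.2,6.5],[0,0.1,12.4,0,0,-0.2,6.5],[0,0.1,12.4,0,0,-0.2,6.5]]]'
python3 -m handwheel '[[[0,0,0,0,0,0,3],[0,0,0,0,0,0,1.8],[0,0,0,0,0,0,1.8],[0,0,0,0,0,0,1.8],[0,0,0,0,0,0,1.8]]]' 40
python3 -m handwheel '[[[0,0,-2,0,0,0,1.8],[0,0,-5,0,0,0,1.8],[0,0,-8,0,0,0,1.8],[0,0,-9,0,0,0,1.8],[0,0,-9,0,0,0,1.8]]]'
python3 - <<'E'
from h import *
p=np.load("p.npy")
yd=np.degrees(p[2])+90
for l in [(34,-145,0),(34,0,0),(34,35,0)]:
  show(slicer_w(p,l)[0],yd,.055+.045)
E
```

```text
time: 11.85
ee_pos: [0.4702, -0.1476, 0.1107]
ee_rot: [-0.0, 0.138, 0.99, -0.0]
contact_force: [0.0, -0.4, 0.8]
grip_width: 0.065
gripper_force: 0.0
time: 12.48
ee_pos: [0.471, -0.1478, 0.112]
ee_rot: [0.001, 0.137, 0.991, -0.0]
contact_force: [-0.7, -0.5, 6.8]
grip_width: 0.0254
gripper_force: 43.3
time: 13.1
ee_pos: [0.4707, -0.1476, 0.2008]
ee_rot: [0.0, 0.137, 0.991, -0.0]
contact_force: [0.3, -0.3, -1.6]
grip_width: 0.0254
gripper_force: 42.5
shift cm [-6.81 12.49  4.68] turn [-0.   0.   0.1] q6 -0.03
shift cm [-6.83 26.99  4.68] turn [-0.   0.   0.1] q6 -0.03
shift cm [-6.84 30.49  4.68] turn [-0.   0.   0.1] q6 -0.03
```

```bash
python3 -m handwheel '[[[-1.5,4,0,0,0,0,1.8],[-3,8,0,0,0,0,1.8],[-5,13,0,0,0,0,1.8],[-6.9,18,0,0,0,0,1.8],[-6.9,18,0,0,0,0,1.8]]]'
python3 - <<'E'
from h import *
f=grab_frame("wrist"); cv2.imwrite("pics/w4.png",cv2.resize(f["color"],(800,600),interpolation=cv2.INTER_CUBIC))
p=np.load("p.npy")
show(slicer_w(p,(35,-90,0))[0],np.degrees(p[2])+90,.0995)
E
```

```text
time: 13.72
ee_pos: [0.5867, 0.0095, 0.1981]
ee_rot: [-0.002, 0.136, 0.991, -0.0]
contact_force: [-1.8, -0.4, -2.2]
grip_width: 0.0255
gripper_force: 42.5
shift cm [-0.09 -0.13  4.5 ] turn [-0.1 -0.2  0.2] q6 0.29
```

View pics/w4.png

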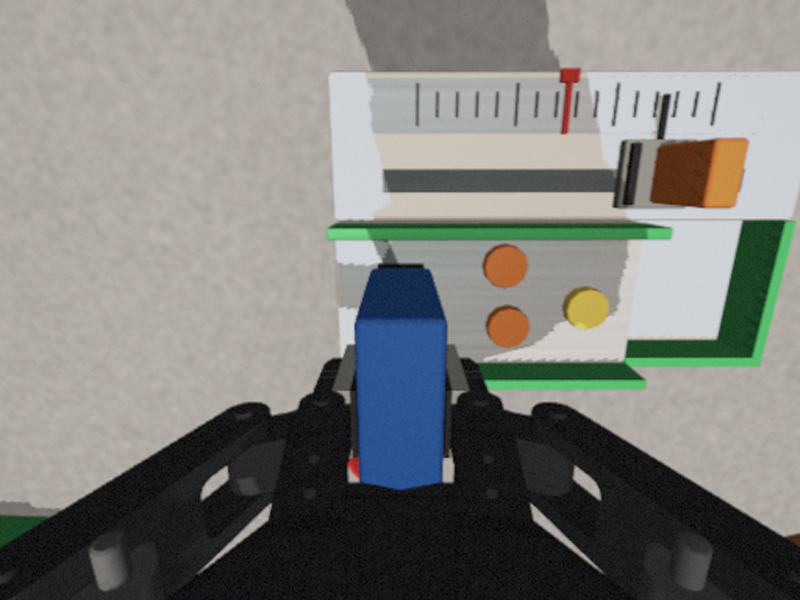

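The block is held over the lower part of the bed, at columns 358–445. The chips lie ahead of it at (505,265), (508,327) and (587,308). The red mark is at scale 75 and the pointer at about 123.

```bash
python3 -m handwheel '[[[-0.1,0,2,0,-0.2,0.2,1.8],[-0.1,0,3.5,0,-0.2,0.2,1.8],[-0.1,0,4.3,0,-0.2,0.2,1.8],[-0.1,0,4.5,0,-0.2,0.2,1.8],[-0.1,0,4.5,0,-0.2,0.2,1.8]]]'
python3 - <<'E'
from h import *
p=np.load("p.npy")
show(slicer_w(p,(35,35,0))[0],np.degrees(p[2])+90,.0985)
print(sense()["contact_force"])
E
```

```text
time: 14.4
ee_pos: [0.5869, 0.0064, 0.1562]
ee_rot: [0.002, 0.139, 0.99, -0.0]
contact_force: [0.5, 0.7, -0.4]
grip_width: 0.0254
gripper_force: 42.5
shift cm [ 0.1  12.51  0.37] turn [-0.   0.2 -0.1] q6 0.29
[ 0.50551575  0.72115453 -0.42898588]
```

```bash
python3 -m handwheel '[[[0,1.2,0.2,0,0,0,1.8],[0,2.4,0.2,0,0,0,1.8],[0,3.6,0.2,0,0,0,1.8],[0,4.8,0.2,0,0,0,1.8],[0,6,0.2,0,0,0,1.8]]]'
python3 -m handwheel '[[[0,1.2,0,0,0,0,1.8],[0,2.4,0,0,0,0,1.8],[0,3.6,0,0,0,0,1.8],[0,4.8,0,0,0,0,1.8],[0,5.5,0,0,0,0,1.8]]]'
python3 -m handwheel '[[[0,0.6,0,0,0,0,1.8],[0,1.2,0,0,0,0,1.8],[0,1.7,0,0,0,0,1.8],[0,1.7,0,0,0,0,1.8]]]'
python3 - <<'E'
from h import *
f=grab_frame("wrist"); a=f["color"]
t=grab_frame("top")["color"]; a=np.vstack([cv2.resize(a[40:280,140:],(620,400)),cv2.resize(t[125:205,165:289],(620,200))[:200]])
cv2.imwrite("pics/w5.png",a)
p=np.load("p.npy"); show(slicer_w(p,(35,42,0))[0],np.degrees(p[2])+90,.0985)
E
```

```text
time: 15.02
ee_pos: [0.6036, 0.0652, 0.1538]
ee_rot: [0.002, 0.139, 0.99, -0.0]
contact_force: [0.2, -0.0, -1.1]
grip_width: 0.0253
gripper_force: 42.4
time: 15.65
ee_pos: [0.6187, 0.1179, 0.1537]
ee_rot: [0.002, 0.139, 0.99, -0.0]
contact_force: [0.4, 0.1, -0.7]
grip_width: 0.0257
gripper_force: 42.4
time: 16.15
ee_pos: [0.6232, 0.1337, 0.1538]
ee_rot: [0.002, 0.139, 0.99, -0.0]
contact_force: [-0.1, 0.0, -0.5]
grip_width: 0.0257
gripper_force: 42.4
shift cm [ 0.09 -0.    0.13] turn [-0.   0.2 -0.1] q6 0.49
```

View pics/w5.png

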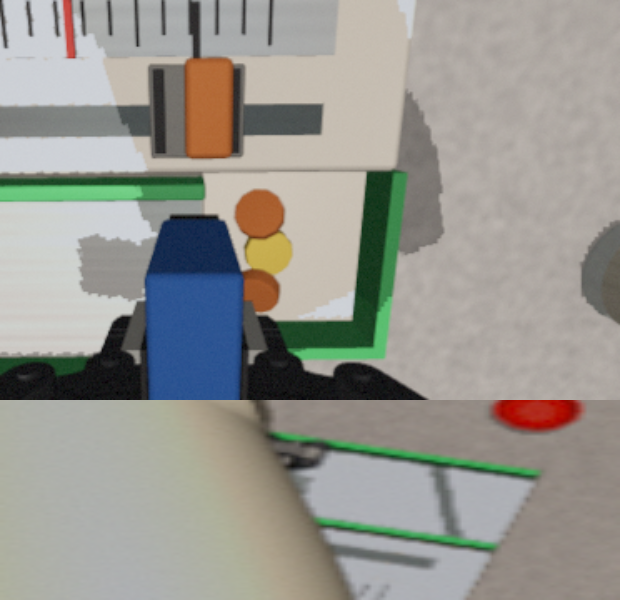

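All three chips are past the edge at (260,213), (268,252) and (260,290). One looks tilted, so I'll nudge slightly, back off, lift and check.

```bash
python3 -m handwheel '[[[0,0.5,0,0,0,0,1.8],[0,1,0,0,0,0,1.8],[0,1,0,0,0,0,1.8],[0,-1,-1,0,0,0,1.8],[0,-4,-4,0,0,0,1.8]]]'
python3 -m handwheel '[[[0,-2,-2,0,0,0,1.8],[0,-5,-3,0,0,0,1.8],[0,-5,-3,0,0,0,1.8]]]'
python3 - <<'E'
from h import *
f=grab_frame("wrist"); a=f["color"]; cv2.imwrite("pics/w6.png",cv2.resize(a[20:280,140:],(744,520)))
p=np.load("p.npy")
for l in ["chip0_center","chip1_center","chip2_center"]: 
  for r in landmark_of(l,"wrist")[:3]:
    w=atz(f,r["position"],.01); d=w[:2]-p[:2]; c,s=np.cos(p[2]),np.sin(p[2]); print(l,r["confidence"],np.round([1000*(c*d[0]+s*d[1]),1000*(-s*d[0]+c*d[1])],1))
show((.4709,-.1477),74,.146)
E
```

```text
time: 16.88
ee_pos: [0.611, 0.0941, 0.193]
ee_rot: [0.0, 0.139, 0.99, -0.001]
contact_force: [0.5, 0.0, -1.2]
grip_width: 0.0257
gripper_force: 42.4
time: 17.25
ee_pos: [0.5981, 0.0449, 0.2258]
ee_rot: [0.003, 0.14, 0.99, -0.0]
contact_force: [-0.0, 0.6, -0.7]
grip_width: 0.0256
gripper_force: 42.5
chip0_center 0.68 [11.  78.6]
chip1_center 0.67 [-78.7  53.3]
chip1_center 0.55 [51.7 75.1]
chip2_center 0.61 [31.  72.2]
chip2_center 0.38 [-78.1  53.9]
shift cm [  6.88 -22.25   2.33] turn [-0.   0.2  0. ] q6 0.36
```

View pics/w6.png

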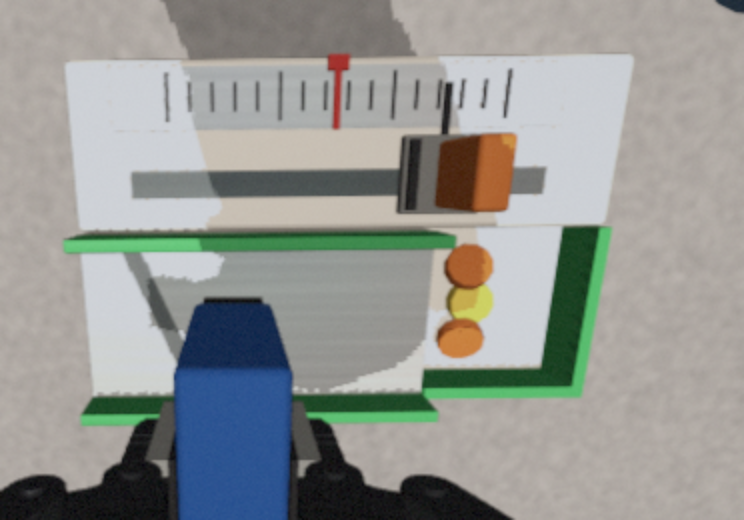

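All three chips are in the tray, at local y of about 72–79 mm. Next I'll stand the block back at its earlier spot.

```bash
python3 -m handwheel '[[[1.5,-5,0,0,0,0,1.8],[3,-10,0,0,0,0,1.8],[5,-16,0,0,0,0,1.8],[6.9,-22,0,0,0.2,0,1.8],[6.9,-22.2,0,0,0.2,0,1.8]]]'
python3 -m handwheel '[[[0,0,4,0,0,0,1.8],[0,0,8,0,0,0,1.8],[0,0,10,0,0,0,1.8],[0,0,11,0,0,0,1.8],[0,0,11,0,0,0,1.8]]]'
python3 -m handwheel '[[[0,0,0.1,0,0,0,1.8],[0,0,0.2,0,0,0,1.8],[0,0,0.2,0,0,0,1.8]]]'
```

```text
time: 18.08
ee_pos: [0.4691, -0.1495, 0.2236]
ee_rot: [-0.0, 0.141, 0.99, -0.0]
contact_force: [0.9, -0.5, -1.0]
grip_width: 0.0255
gripper_force: 42.4
time: 18.7
ee_pos: [0.4711, -0.1468, 0.1136]
ee_rot: [-0.0, 0.139, 0.99, 0.0]
contact_force: [-0.2, 0.0, -1.3]
grip_width: 0.0254
gripper_force: 42.6
time: 19.08
ee_pos: [0.4709, -0.1474, 0.1119]
ee_rot: [0.0, 0.139, 0.99, -0.0]
contact_force: [0.9, 0.3, 0.3]
grip_width: 0.0255
gripper_force: 42.7
```

```bash
python3 -m handwheel '[[[0,0,0.1,0,0,0,1.8],[0,0,0.1,0,0,0,1.8]]]'
python3 -m handwheel '[[[0,0,0,0,0,0,6.5],[0,0,0,0,0,0,6.5],[0,0,0,0,0,0,6.5],[0,0,0,0,0,0,6.5]]]'
python3 -m handwheel '[[[0,0,-3,0,0,0,6.5],[0,0,-7,0,0,0,6.5],[0,0,-10,0,0,0,6.5],[0,0,-13,0,0,0,6.5],[0,0,-13,0,0,0,6.5]]]'
python3 - <<'E'
from h import *
f=grab_frame("wrist")
o=proj(f,[.4695,-.149,.075])[0].astype(int)
x0,y0=o[0]-50,max(o[1]-45,0); im=f["color"].astype(int)[y0:o[1]+45,x0:o[0]+50]
m=((im[...,0]>im[...,2]+50)&(im[...,0]>125)).astype(np.uint8)
q=cv2.boxPoints(cv2.minAreaRect(cv2.findNonZero(m)))+[x0,y0]
w=np.array([atz(f,x,.075) for x in q]); print(w.mean(0),[(np.linalg.norm(v).round(4),np.degrees(np.arctan2(v[1],v[0])).round(1)) for v in (w[1]-w[0],w[2]-w[1])])
p=np.load("p.npy")
show(slicer_w(p,(-36,46,0))[0],np.degrees(p[2])+90,.186)
E
```

```text
time: 19.32
ee_pos: [0.4709, -0.1474, 0.1118]
ee_rot: [0.0, 0.139, 0.99, -0.0]
contact_force: [-3.5, 1.6, 7.5]
grip_width: 0.0254
gripper_force: 43.9
time: 19.82
ee_pos: [0.4707, -0.1474, 0.1105]
ee_rot: [-0.0, 0.139, 0.99, -0.0]
contact_force: [-0.5, -0.8, 0.4]
grip_width: 0.0651
gripper_force: 0.0
time: 20.45
ee_pos: [0.4715, -0.1476, 0.2429]
ee_rot: [0.002, 0.139, 0.99, -0.0]
contact_force: [-0.1, -0.5, 0.2]
grip_width: 0.0653
gripper_force: 0.0
[ 0.46881006 -0.14760741  0.075     ] [(np.float64(0.0242), np.float64(74.0)), (np.float64(0.0575), np.float64(-15.2))]
shift cm [ 0.31 31.57  0.12] turn [-0.   0.1 -0.1] q6 -0.02
```

```bash
python3 -m handwheel '[[[0,5,0,0,0,0,5],[0.1,11,0,0,0,0,5],[0.2,17,0,0,0,0,5],[0.2,22,0,0,0,0,5],[0.3,27,0,0,0,0,5]]]'
python3 -m handwheel '[[[0,3,0,0,0,0,5],[0,4.6,0,0,0,0,5],[0,4.6,0,0,0,0,5]]]'
python3 - <<'E'
from h import *
p=np.load("p.npy"); f=grab_frame("wrist"); cv2.imwrite("pics/w7.png",cv2.resize(f["color"],(800,600),interpolation=cv2.INTER_CUBIC))
show(slicer_w(p,(-36,46,0))[0],np.degrees(p[2])+90,.079)
r=landmark_of("grip","wrist")[0]; w=atz(f,r["position"],.071);d=w[:2]-p[:2]; c,s=np.cos(p[2]),np.sin(p[2]); print(r["confidence"],np.round([1000*(c*d[0]+s*d[1]),1000*(-s*d[0]+c*d[1])],1))
E
```

```text
time: 21.12
ee_pos: [0.5421, 0.1148, 0.2391]
ee_rot: [-0.001, 0.139, 0.99, -0.0]
contact_force: [0.5, 0.5, -0.2]
grip_width: 0.05
gripper_force: 0.0
time: 21.5
ee_pos: [0.5547, 0.1575, 0.2396]
ee_rot: [-0.001, 0.139, 0.99, -0.0]
contact_force: [0.1, -0.3, -0.2]
grip_width: 0.0504
gripper_force: 0.0
shift cm [-0.05  0.04 10.7 ] turn [-0.1 -0.1 -0.1] q6 0.55
0.8 [-35.7  48.3]
```

View pics/w7.png

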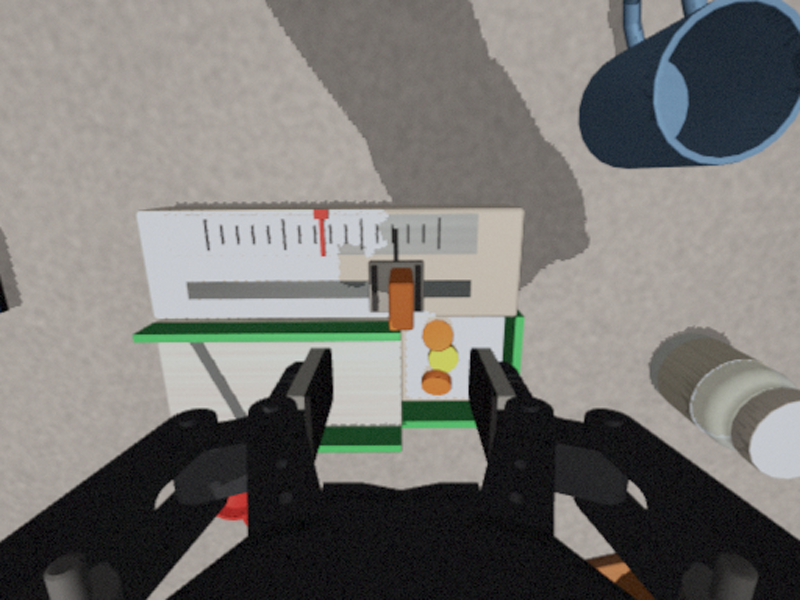

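The tab (401,300) sits midway between the fingers, so I'll descend, grip and draw it back.

```bash
python3 -m handwheel '[[[0,0,3,0,0,0,5],[0,0,6,0,0,0,5],[0,0,9,0,0,0,5],[0,0,10.6,0,0,0,5],[0,0,10.6,0,0,0,5]]]' 20
python3 -m handwheel '[[[0,0,0,0,0,0,2],[0,0,0,0,0,0,1],[0,0,0,0,0,0,1],[0,0,0,0,0,0,1]]]' 20
python3 -m handwheel '[[[0,-1.5,0,0,0,0,1],[0,-3,0,0,0,0,1],[0,-4.5,0,0,0,0,1],[0,-6,0,0,0,0,1],[0,-7,0,0,0,0,1]]]'
python3 -m handwheel '[[[0,-0.6,0,0,0,0,1],[0,-1.2,0,0,0,0,1],[0,-1.2,0,0,0,0,1],[0,-1.2,0,0,0,0,1]]]'
python3 - <<'E'
from h import *
p=np.load("p.npy"); f=grab_frame("wrist"); cv2.imwrite("pics/w8.png",cv2.resize(f["color"][40:260,90:470],(760,440),interpolation=cv2.INTER_CUBIC))
s=sense();d=s["ee_pos"][:2]-p[:2]; c,q=np.cos(p[2]),np.sin(p[2]); print("tab y",1000*(-q*d[0]+c*d[1]))
E
```

```text
time: 22.22
ee_pos: [0.5544, 0.1564, 0.134]
ee_rot: [-0.001, 0.14, 0.99, -0.0]
contact_force: [-0.6, 1.0, 0.5]
grip_width: 0.05
gripper_force: 0.0
time: 22.72
ee_pos: [0.5554, 0.1574, 0.1358]
ee_rot: [0.001, 0.139, 0.99, 0.0]
contact_force: [-0.3, -0.7, 6.5]
grip_width: 0.0135
gripper_force: 26.5
time: 23.35
ee_pos: [0.5363, 0.0895, 0.1357]
ee_rot: [0.001, 0.139, 0.99, 0.001]
contact_force: [4.4, 3.0, 5.8]
grip_width: 0.0135
gripper_force: 26.4
time: 23.85
ee_pos: [0.5331, 0.0779, 0.1358]
ee_rot: [0.001, 0.139, 0.99, -0.0]
contact_force: [3.2, -1.4, 6.2]
grip_width: 0.0138
gripper_force: 26.6
tab y -36.00120335319887
```

View pics/w8.png

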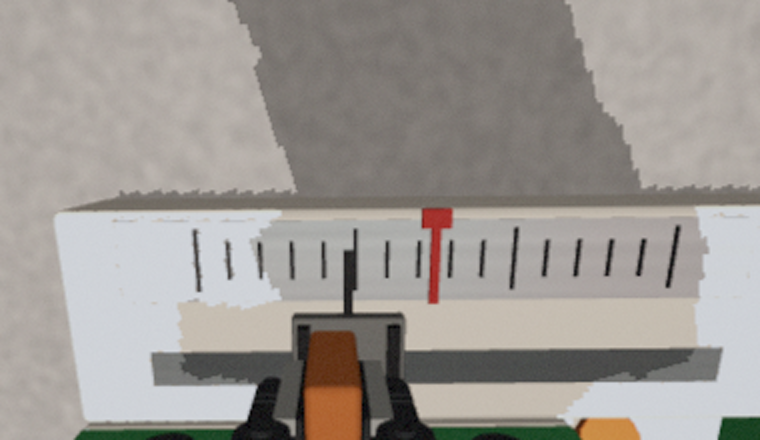

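The pointer is at about 47.8 (column 349) and the mark at about 74.5 (column 434), so it is drawn back roughly 27 mm. Now up, stopping short first.

```bash
python3 -m handwheel '[[[0,1,0,0,0,0,1],[0,2,0,0,0,0,1],[0,2.8,0,0,0,0,1],[0,3.3,0,0,0,0,1],[0,3.3,0,0,0,0,1]]]'
python3 - <<'E'
from h import *
f=grab_frame("wrist"); cv2.imwrite("pics/w9.png",cv2.resize(f["color"][120:220,190:390],(800,400),interpolation=cv2.INTER_CUBIC))
E
```

```text
time: 24.52
ee_pos: [0.5421, 0.11, 0.1358]
ee_rot: [0.001, 0.139, 0.99, 0.0]
contact_force: [2.9, 0.0, 7.3]
grip_width: 0.0138
gripper_force: 26.7
```

View pics/w9.png

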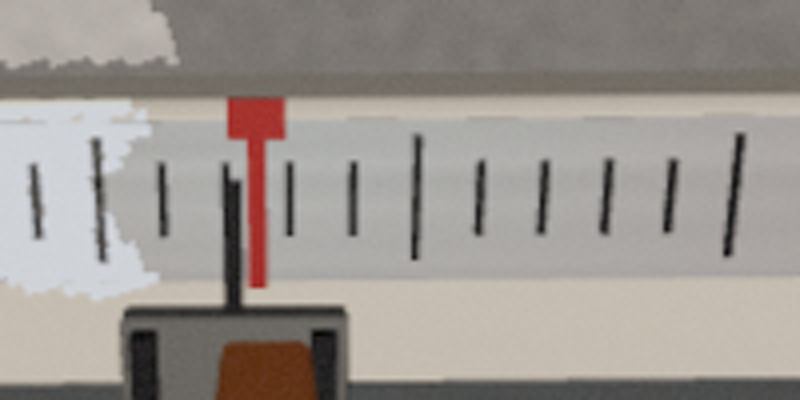

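The pointer (column 234) is 21.5 px, about 3.4 mm, short of the mark (column 256), and the tab is against the tray-side stop. I'll go the last bit, release, rise and check numerically.

```bash
cat > chk.py <<'E'
from h import *
f=grab_frame("wrist"); p=np.load("p.npy"); im=cv2.resize(f["color"],None,fx=4,fy=4,interpolation=cv2.INTER_CUBIC).astype(int)
def col(y0,mask,x):  # mean slicer y of masked pixels along slicer-x line x, in y0+-12 mm
    ys=np.arange(y0-14,y0+14,.1); out=[]
    for xx in x:
        u=proj(f,slicer_w(p,[(xx,y,43) for y in ys]))*4
        v=im[np.clip(u[:,1].round().astype(int),0,1535),np.clip(u[:,0].round().astype(int),0,2047)]
        m=mask(v)
        out.append((xx,np.round(ys[m].mean(),1) if m.any() else None,m.sum()))
    return out
red=lambda v:(v[:,2]>v[:,0]+70)&(v[:,2]>v[:,1]+70)
blk=lambda v:(v.max(1)<75)
print("red",col(-5,red,range(-78,-52,3))); print("blk",col(-5,blk,range(-78,-52,3)))
E
python3 -m handwheel '[[[0,0.2,0,0,0,0,1],[0,0.35,0,0,0,0,1],[0,0.35,0,0,0,0,1]]]'
python3 chk.py
```

```text
time: 24.95
ee_pos: [0.5429, 0.1129, 0.1358]
ee_rot: [0.001, 0.139, 0.99, -0.0]
contact_force: [0.3, -1.8, 7.9]
grip_width: 0.0139
gripper_force: 26.8
red [(-78, np.float64(-4.0), np.int64(25)), (-75, np.float64(-4.0), np.int64(24)), (-72, np.float64(-3.1), np.int64(6)), (-69, np.float64(-3.0), np.int64(8)), (-66, np.float64(-3.0), np.int64(9)), (-63, np.float64(-2.9), np.int64(8)), (-60, np.float64(-2.9), np.int64(8)), (-57, np.float64(-2.9), np.int64(6)), (-54, None, np.int64(0))]
blk [(-78, None, np.int64(0)), (-75, np.float64(-8.7), np.int64(14)), (-72, np.float64(-6.8), np.int64(46)), (-69, np.float64(-5.7), np.int64(45)), (-66, np.float64(-6.5), np.int64(45)), (-63, np.float64(-4.8), np.int64(24)), (-60, np.float64(-4.9), np.int64(23)), (-57, np.float64(-4.7), np.int64(24)), (-54, np.float64(-4.8), np.int64(22))]
```

The pointer is about 0.8 mm short of the mark. A last 0.7 mm, then release.

```bash
python3 -m handwheel '[[[0,0.07,0,0,0,0,1],[0,0.07,0,0,0,0,1]]]'
python3 -m handwheel '[[[0,0,0,0,0,0,3],[0,0,0,0,0,0,5],[0,0,0,0,0,0,5],[0,0,0,0,0,0,5]]]'
python3 -m handwheel '[[[0,0,-3,0,0,0,5],[0,0,-6,0,0,0,5],[0,0,-9,0,0,0,5],[0,0,-12,0,0,0,5],[0,0,-12,0,0,0,5]]]'
cat >> chk.py <<'E'
c,s=np.cos(p[2]),np.sin(p[2])
def loc(px,z): d=atz(f,px,z)[:2]-p[:2]; return np.round([1000*(c*d[0]+s*d[1]),1000*(-s*d[0]+c*d[1])],1)
for l,z in [("grip",.071),("pointer_tip",.045),("mark_line",.042),("chip0_center",.01),("chip1_center",.01),("chip2_center",.01)]: print(l,[(r["confidence"],loc(r["position"],z)) for r in landmark_of(l,"wrist")[:3]])
m=masks_of("grip","wrist")[0]; print("grip box",m["confidence"],m["box"])
b=(f["color"].astype(int)); o=(b[...,2]>140)&(b[...,0]<70)&(b[...,1]>60)&(b[...,1]<170); o&=m["pixels"]; v,u=np.nonzero(o)
print("tab top px",u.min(),u.max(),[loc((x,v.mean()),.091) for x in (np.percentile(u,3),np.percentile(u,97))])
E
python3 chk.py
```

```text
time: 25.25
ee_pos: [0.543, 0.1135, 0.1358]
ee_rot: [0.001, 0.139, 0.99, -0.0]
contact_force: [-0.2, -3.9, 8.6]
grip_width: 0.0135
gripper_force: 26.9
time: 25.75
ee_pos: [0.5424, 0.1141, 0.1344]
ee_rot: [-0.0, 0.139, 0.99, -0.0]
contact_force: [0.1, 0.6, 0.5]
grip_width: 0.0499
gripper_force: 0.0
time: 26.38
ee_pos: [0.5432, 0.1143, 0.257]
ee_rot: [0.002, 0.139, 0.99, 0.001]
contact_force: [-0.1, -0.2, -0.2]
grip_width: 0.0503
gripper_force: 0.0
red [(-78, np.float64(-3.9), np.int64(21)), (-75, np.float64(-3.9), np.int64(21)), (-72, None, np.int64(0)), (-69, None, np.int64(0)), (-66, None, np.int64(0)), (-63, None, np.int64(0)), (-60, None, np.int64(0)), (-57, None, np.int64(0)), (-54, None, np.int64(0))]
blk [(-78, None, np.int64(0)), (-75, None, np.int64(0)), (-72, np.float64(-4.1), np.int64(16)), (-69, np.float64(-4.0), np.int64(18)), (-66, np.float64(-4.1), np.int64(19)), (-63, np.float64(-3.9), np.int64(16)), (-60, np.float64(-4.1), np.int64(18)), (-57, np.float64(-4.0), np.int64(16)), (-54, np.float64(-4.0), np.int64(16))]
grip [(0.58, array([-36. ,   2.1]))]
pointer_tip [(0.53, array([-144. ,  177.4]))]
mark_line [(0.59, array([-64.7,  -2.7])), (0.55, array([-70.8,  -3.5]))]
chip0_center [(0.58, array([12.1, 78.4]))]
chip1_center []
chip2_center [(0.69, array([31.8, 80.5]))]
grip box 0.6 [249.3, 166.8, 12.5, 40.2]
tab top px 248 261 [array([-37.1,  -4.7]), array([-37. ,   6.5])]
```

Run:
```python
from h import *
p=np.load("p.npy"); f=grab_frame("wrist"); b=f["color"].astype(int); c,s=np.cos(p[2]),np.sin(p[2])
o=((b[...,2]>b[...,0]+60)&(b[...,1]>b[...,0]+25)).astype(np.uint8)
n,_,st,ce=cv2.connectedComponentsWithStats(o)
for i in range(1,n):
  if st[i,4]>40: d=atz(f,ce[i],.012)[:2]-p[:2]; print(st[i],np.round([1000*(c*d[0]+s*d[1]),1000*(-s*d[0]+c*d[1])],1))
g=grab_frame("scene"); print([(r["confidence"],atz(g,r["position"],.0375).round(3)) for r in landmark_of("block_center","scene")])
```

```text
[249 170  15  37 468] [-14.8   0.6]
[307 201  21  31 439] [17.6 77.1]
[379 357  40  27 430] [266.3 215. ]
[(0.93, array([ 0.303, -0.266,  0.038])), (0.69, array([ 0.46 , -0.14 ,  0.038])), (0.59, array([ 0.396, -0.244,  0.038]))]
```

```bash
python3 -c "
from cell import *
print(job_done())"
```

```text
the job is handed in; nothing more can be done
None
```

I handed in the job at about 27 s of the 72 s allowed: the block stands on the counter, the pointer is on the red mark with the slack taken up, and all three chips were pushed into the tray (the last check showed two; a finger hid the third, seen there earlier); no verdict came back.

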